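# Change the filter: roll the filter wheel one click, then open the shutter

## Robot

A 7-joint arm with a two-finger parallel gripper is mounted at the origin on a cart in front of the work surface, level with it; the furniture and walls round the work are solid. World frame = base frame: x ahead of the robot, y to its left, z up, the work surface at z = 0. Lengths are in m, angles in degrees, forces in N, time in s.
With the tool pointing down it reaches from about 0.425 to 0.875 m from the base axis. Payload 4.7 kg.
Tool frame: the origin (TCP) lies on the centre line of the jaws, within the pads' length; the fingertips stand 11 mm ahead of it and the grasp point (between the pads) lies 8 mm behind it (finger_overhang is the x of the fingertips in the tool frame, in m); x points along the fingers, z is the direction in which the jaws open and shut, and the axes are right-handed (so a half turn about x gives the same grasp; the last joint's range is limited). The gripper opens to 87 mm and grips with 3 to 60 N. Pads are 19 mm wide; open, the fingers measure 117 mm over their backs; the gripper's body (75 mm by 190 mm) begins 51 mm behind the grasp point.
Start: joints at [75.12, 18.392, -4.016, 83.108, 1.295, 78.541, -3.26], TCP at [0.176, -0.626, 0.201] pointing down, gripper open.
Joint ranges: [-163.93, 163.93], [-17.29, 119.83], [-79.2, 71.16], [3.27, 140.29], [-89.18, 269.18], [5.43, 117.66], [-154.24, 154.24]. Speed limits (degrees/s): [147.25, 147.25, 180, 180, 180, 180, 180].

## Interface

Orientations are given as [roll, pitch, yaw] about the fixed x, y, z axes, in that order (R = Rz(yaw) Ry(pitch) Rx(roll)).
In Python, from cell import get_obs, read_camera, sign_off, cut_out, finger_overhang gives the robot as it stands.
- The arm moves only by the tool servo_tool, never from a script. Its argument "rows" is one flat list of numbers, 5 for each row, row after row: the shift along the world's x, y, z in mm, then the turn about the world's z in degrees, then the closure, from 0 (fully open) to 1 (shut). A call has 1 to 10 rows; each row is the pose to reach, as a shift and turn from the pose commanded when the call began; what a row does not reach only later rows make up. A row lasts 1/12 s, in which the tool goes at most 41.7 mm and 7.16 degrees, less where a joint would pass 70% of its speed; a pose out of reach is approached as far as the arm can. A call with a gripper value outside its range is refused whole. The fingers move at their own pace and stop on an object; "force" is the grip in N (left out, the last holds). Time passes only in rows, so rows that repeat a pose let the fingers close. It gives the time, the measured TCP pose, the force and the opening at its end, in the units of the state.
- get_obs(): the state, without advancing time (a new reading comes with each control period).
- read_camera(name): name is "scene" or "top" or "wrist"; returns a dict with "frame" (384x512x3 uint8, blue, green, red), "range_z" (384x512 float32, m along the optical axis (not along the pixel's ray), 0 where there is no reading), "intrinsics" (3x3 intrinsics, pixels), "cam_to_world" (4x4, takes a point from camera to world coordinates); the wrist camera has in their place "tool_from_camera" (4x4, takes a point from camera to tool coordinates, whose origin is the TCP and whose axes are the tool frame's). Camera axes: x right, y down, z forward; pixel columns grow to the right and rows downward; lengths in m; the calibration is good to about 2 mm. A picture is of the moment at which its call begins: read the wrist's pose just before it.
- sign_off(): hands the job in, once; it reports no verdict.
Trained networks look in a picture, given as the dict that the camera call returned (one of the last four; its "shot" number tells which), for a name from the list of things; names that differ only in an ending like _2 or _b are one class to them, and where a whole thing is asked for, a point or a joint stands for the part that bears it (a point fixed in the world has none). Each returns a list of dicts, best first, with "score" (0 to 1); they miss things now and then, are a little off and sometimes report something else, mostly with a low value. They report only what shows in the picture. A call takes as long as a camera call.
- cut_out(name, picture): "pixels" (384x512 bool, what is visible of it) and "extent" ([centre column, centre row, width, height] in pixels, round what is visible of it).
The state is a dict: "time_s": time; "qpos": joint angles; "joint_velocities": joint speeds; "effort": joint torques, N m; "tool_pos": TCP position; "tool_rot": TCP orientation; "force": force on the tool from outside, world axes, zero at the start; "wrist_torque": the same for the moment, N m; "grip_width": finger opening in m.
Only numpy, scipy, OpenCV 4.12 (cv2) and the standard library are available. Lean on these libraries where they do the work, as an engineer would, in place of code of your own. Each camera call takes 0.05 s, during which the arm holds its last target.

## Task

The shutter of the small optical unit is shut so that the next filter can be brought into the light path. With a fingertip on the knurled rim, roll the filter wheel one click - the top of the rim towards the robot - until it has dropped into the next detent and stays there, and only then push the shutter's tab away from the robot, all the way to its stop, to let the light through. Only touch and push: nothing is gripped or lifted, and the unit and the things standing round it stay where they are.

Things in the scene. Friction and masses are not known exactly. Their poses are not given: they have to be found in the camera images.
- filter_unit: Loose but heavy (3 to 4 kg) optical unit on the bench: base plate 90 mm (x) by 260 mm (y) by 12 mm carrying, from left (+y) to right: finned lamp, shutter block, filter wheel, square detector head. Origin: centre of the base's underside. x axis away from the robot (within 0.22 rad of world x), y to the left, z up.
- rim_top (a point): Topmost point of the filter wheel's knurled metal rim (fixed: does not turn), 35 mm right of the unit's centre, 125 mm above the bench, the unit's highest point. The wheel stands upright, 90 mm in diameter, axle along the unit's y; the rim is 12 mm wide, its crown 7 mm, too shallow to pinch: it stands 4 mm proud of the round cheek plates beside it (31 mm over both).
- wheel (a joint): Filter wheel angle, rad, grows as the top of the rim moves towards the robot (unit -x). Turns without end; spring-ball detents every 0.785 rad (45 degrees, 35 mm along the rim): it starts in the one at 0, the next is at 0.785. From 0.45 on the detent pulls it into the next position by itself once let go. Turning takes 2 to 2.5 N along the rim, so press on it with about 8 N.
- tab (a point): Centre of the shutter's upright thumb tab, a ridged block 12 x 12 mm, 21 mm high, top 98 mm above the bench; moves with the shutter. It slides along the unit's x on top of the shutter block (60 mm along x, 18 mm thick, top 76 mm above the bench), 35 mm left of the unit's centre. The wheel's nearest cheek is 52 mm to the right of the tab's side.
- shutter (a joint): Travel of the shutter tab, m: 0 shut (tab at its stop nearest the robot), 0.024 fully open (at its far stop). It stays where it is left and takes about 1.5 N to push.
- cuvette_box: Loose white carton 45 x 85 x 28 mm standing to the left of the unit, not to be disturbed. Origin: centre of its underside.
- grease_tub: Loose round plastic tub with a ribbed screw lid, 52 mm in diameter and 42 mm tall, standing behind the unit, not to be disturbed. Origin: centre of its underside.
- petri_dish: Loose closed white dish, 61 mm in diameter and 15 mm high, to the right of the unit, not to be disturbed. Origin: centre of its underside.

How it is judged (in metres and radians):
On the way:
1. the filter wheel is turned one click, top towards the robot, and rests in the next detent while the shutter is still shut (value of joint wheel between 0.715 and 0.855 rad and velocity of joint wheel between -0.15 and 0.15 rad/s and value of joint shutter below 0.006 m), for 0.2 s.
At the end, for the whole second after the job is handed in: The filter wheel rests in the next detent (0.785 rad, within 0.07 rad) and the shutter is open (tab at least 21 of its 24 mm along); the unit stands flat and still on the bench (value of joint wheel between 0.715 and 0.855 rad and value of joint shutter above 0.021 m and linear speed of filter_unit below 0.01 m/s and angle between filter_unit's own z axis and vertical below 0.03 rad); the robot touches nothing.
It fails at once if the shutter is opened (more than 8 mm) while the wheel is not in the next detent (value of joint shutter above 0.008 m and (value of joint wheel below 0.66 rad or value of joint wheel above 0.91 rad)).
It fails at once if the optical unit is lifted or tipped (height (world z) of filter_unit above 0.01 m or angle between filter_unit's own z axis and vertical above 0.1 rad).
It fails at once if the optical unit is shoved more than 15 mm along the bench (distance of filter_unit from where it was at the start of the episode above 0.015 m).
It fails at once if the shutter's tab is taken between the fingers instead of being pushed (contact force between the fingers and shutter above 1 N and horizontal distance between the grasp point and tab below 0.006 m and z of the grasp point in the frame of tab below 0.025 m).
It fails at once if a thing standing round the unit is moved more than 15 mm or lifted (distance of any of cuvette_box, grease_tub, petri_dish from where it was at the start of the episode above 0.015 m).
It also fails if it takes over 40 s, if anything falls off the work surface, if the arm or the gripper's body presses on something with over 40 N, if the wrist force passes 120 N, or if a joint passes its speed limit or range.

## Working session

There is one attempt and no reset: what is moved stays moved. The work goes in short steps, Python scripts to look and compute and a tool call to move; the robot and the scene stay as the last step left them, time stands still between calls to the robot, and variables do not carry over. Pictures are saved under pics/ and viewed, and the job is handed in when it is done.

Besides the shell and the picture viewer there is one more tool, called after "Request:" as name(argument=value, ...) on one line, values as JSON. servo_tool: Moves the arm, as the interface text tells. Its arguments: {"type":"object","properties":{"rows":{"type":"array"},"force":{"type":"number"}},"required":["rows"]}

```bash
mkdir -p pics; cat > h.py <<'E'
from cell import *
import numpy as np, cv2
def pts(p,mask=None):
    d=p["range_z"];K=p["intrinsics"]
    v,u=np.nonzero((d>0)&(mask if mask is not None else True))
    z=d[v,u];c=np.stack([(u-K[0,2])/K[0,0]*z,(v-K[1,2])/K[1,1]*z,z,np.ones_like(z)])
    return (p["cam_to_world"]@c)[:3].T,u,v
E
python3 - <<'E'
from h import *
o=get_obs();print(o, finger_overhang)
for n in("scene","top"):
    p=read_camera(n);cv2.imwrite(f"pics/{n}0.png",p["frame"])
    print(n,p["cam_to_world"].round(3).tolist())
    for t in("filter_unit","tab","wheel","cuvette_box","grease_tub","petri_dish"):
        r=cut_out(t,p)
        for q in r[:2]:
            P,u,v=pts(p,q["pixels"])
            print(t,round(q["score"],2),q["extent"],len(P),np.median(P,0).round(3),P.min(0).round(3),P.max(0).round(3))
E
```

```text
{'time_s': 0.0, 'qpos': array([75.12125244, 18.43951311, -4.01498481, 83.17607281,  1.29374165,
       78.54242548, -3.26032104]), 'joint_velocities': array([ 0.04340218, -0.06605806, -0.01983269, -0.07453337, -0.01884978,
        0.03522034, -0.0201775 ]), 'effort': array([ 1.17017862e-03, -4.91285348e+01, -4.03574500e-01, -3.12524235e+01,
       -6.42375438e-02,  4.35809931e-02,  1.84777609e-04]), 'tool_pos': array([ 0.17552724, -0.62521029,  0.2000461 ]), 'tool_rot': array([-177.5367206 ,   89.88705987,  108.15071156]), 'force': array([-0.7316117 ,  0.16660714,  0.44061986]), 'wrist_torque': array([-0.0174665 , -0.0058765 , -0.02707627]), 'grip_width': 0.08706266468488442} 0.011
scene [[-0.853, -0.291, 0.433, 0.133], [-0.521, 0.44, -0.732, 0.452], [0.023, -0.85, -0.527, 0.601], [0.0, 0.0, 0.0, 1.0]]
filter_unit 0.76 [246.1, 249.8, 114.5, 99.4] 5675 [ 0.495 -0.139  0.052] [ 0.444 -0.34   0.   ] [ 0.627 -0.034  0.129]
tab 0.44 [243.3, 236.2, 7.7, 15.1] 109 [ 0.499 -0.129  0.09 ] [ 0.492 -0.219  0.023] [ 0.545 -0.124  0.103]
wheel 0.68 [264.4, 223.1, 30.5, 41.6] 230 [ 0.473 -0.196  0
[... 395 characters left out ...]

top [[0.02, -0.995, 0.1, 0.432], [-0.999, -0.017, 0.031, -0.229], [-0.029, -0.101, -0.994, 0.959], [0.0, 0.0, 0.0, 1.0]]
filter_unit 0.62 [245.9, 201.4, 120.2, 58.6] 4657 [ 0.504 -0.173  0.053] [ 0.446 -0.303 -0.002] [ 0.574 -0.038  0.128]
filter_unit 0.28 [243.3, 163.4, 26.4, 21.5] 446 [ 0.587 -0.163  0.042] [ 0.562 -0.188  0.007] [ 0.614 -0.136  0.048]
wheel 0.94 [261.6, 199.9, 13.9, 42.9] 398 [ 0.498 -0.207  0.112] [ 0.46  -0.22   0.029] [ 0.545 -0.192  0.128]
grease_tub 0.74 [242.6, 163.6, 24.1, 25.3] 478 [ 0.587 -0.163  0.042] [ 0.562 -0.188 -0.001] [ 0.614 -0.132  0.048]
petri_dish 0.95 [335.1, 219.4, 27.5, 27.2] 584 [ 0.468 -0.37   0.015] [ 0.439 -0.399  0.009] [ 0.497 -0.341  0.019]
```

```bash
python3 - <<'E'
from h import *
a=cv2.imread("pics/scene0.png")[160:360,140:360];b=cv2.imread("pics/top0.png")[120:270,150:380]
cv2.imwrite("pics/s1.png",cv2.resize(a,None,fx=3,fy=3,interpolation=cv2.INTER_CUBIC)[:600])
cv2.imwrite("pics/t1.png",cv2.resize(b,None,fx=3,fy=3,interpolation=cv2.INTER_CUBIC))
p=read_camera("top")
r=[q for q in cut_out("filter_unit",p) if q["score"]>.5][0]
P,u,v=pts(p,r["pixels"])
m=(P[:,2]<.02)
pp=P[m];print("base",len(pp))
# tops
for lo,hi in((.118,.13),(.083,.105),(.07,.08)):
    q=P[(P[:,2]>lo)&(P[:,2]<hi)];print(lo,len(q),q.mean(0).round(4),q.min(0).round(4),q.max(0).round(4))
# wheel direction
w=cut_out("wheel",p)[0];W,_,_=pts(p,w["pixels"]);W=W[W[:,2]>.09]
c=W.mean(0);U,S,V=np.linalg.svd(W[:,:2]-c[:2]);print("wheel",c,W[:,:2].min(0),W[:,:2].max(0),V[0],np.degrees(np.arctan2(V[0][1],V[0][0])),S)
x,y,ww,hh=r["extent"]
rect=cv2.minAreaRect(P[:,:2].astype(np.float32));print(rect)
E
```

```text
base 1880
0.118 198 [ 0.5018 -0.2051  0.1217] [ 0.4772 -0.2245  0.1181] [ 0.5255 -0.1909  0.1279]
0.083 230 [ 0.5044 -0.1977  0.0945] [ 0.4581 -0.2282  0.0831] [ 0.5615 -0.1277  0.1049]
0.07 664 [ 0.5064 -0.1823  0.0734] [ 0.4608 -0.292   0.07  ] [ 0.5525 -0.0468  0.0797]
wheel [ 0.49925544 -0.20715854  0.1134949 ] [ 0.45990232 -0.22061783] [ 0.54207658 -0.19461792] [-0.98516549  0.17160699] 170.1187339942481 [0.38989522 0.10437199]
((0.5167077779769897, -0.16362343728542328), (0.2744000256061554, 0.1072276160120964), 81.70506286621094)
```

View pics/s1.png

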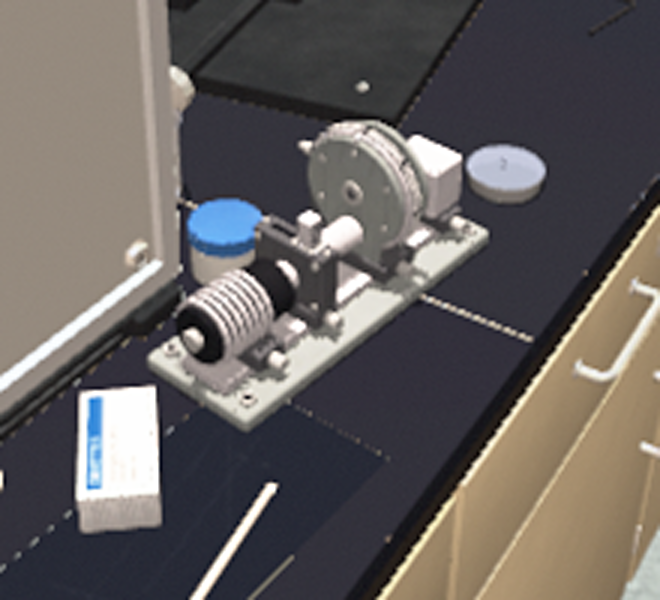

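View pics/t1.png

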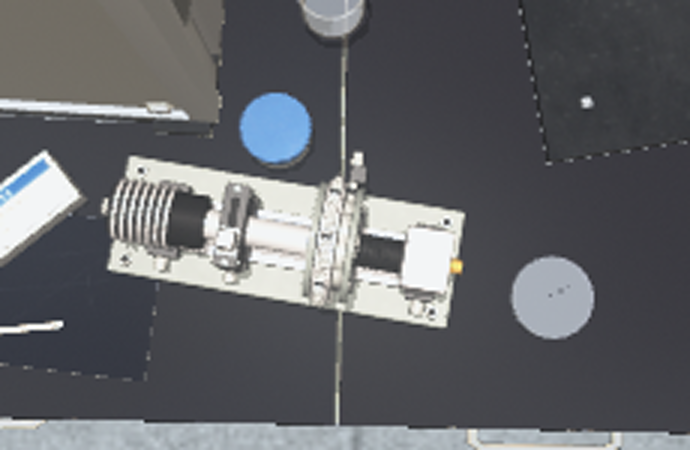

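```bash
python3 - <<'E'
from h import *
from scipy.spatial.transform import Rotation as R
o=get_obs();print("tool axes\n",R.from_euler("xyz",o["tool_rot"],degrees=True).as_matrix().round(3))
p=read_camera("top")
A,u,v=pts(p)
r=[q for q in cut_out("filter_unit",p) if q["score"]>.5][0]
P,_,_=pts(p,r["pixels"])
# base plate
q=P[(P[:,2]>.006)&(P[:,2]<.018)]
rect=cv2.minAreaRect(q[:,:2].astype(np.float32));print("base",rect,np.median(q[:,2]))
for lo,hi in((.121,.13),(.085,.103)):
    s=A[(A[:,2]>lo)&(A[:,2]<hi)&(A[:,0]>.44)&(A[:,0]<.56)&(A[:,1]>-.3)&(A[:,1]<-.05)]
    print(lo,len(s),s.mean(0),s.min(0),s.max(0))
s=A[(A[:,2]>.085)&(A[:,2]<.105)&(A[:,0]>.44)&(A[:,0]<.53)&(A[:,1]>-.16)&(A[:,1]<-.1)];print("tab",len(s),s.mean(0),s.min(0),s.max(0),s[:,2].round(3))
# tall stuff
for n in("top","scene"):
    A,u,v=pts(read_camera(n))
    for z0 in(.05,.1,.15,.2,.25,.3,.4):
        s=A[(A[:,2]>z0-.01)&(A[:,2]<z0+.04)&(A[:,0]>.55)&(A[:,0]<.9)&(A[:,1]>-.5)&(A[:,1]<.2)]
        if len(s):print(n,z0,len(s),s.min(0).round(3),s.max(0).round(3))
E
```

```text
tool axes
 [[ 0.     0.963  0.27 ]
 [-0.     0.27  -0.963]
 [-1.    -0.     0.   ]]
base ((0.5075744986534119, -0.1695067286491394), (0.2596917152404785, 0.08993010222911835), 81.30681610107422) 0.012085599146306913
0.121 113 [ 0.50217459 -0.20469817  0.12342278] [ 0.48102557 -0.22265993  0.12103157] [ 0.525223   -0.19262968  0.12775662]
0.085 192 [ 0.50298851 -0.1936645   0.09451331] [ 0.45803565 -0.22991745  0.08503558] [ 0.55693403 -0.12754431  0.10295138]
tab 44 [ 0.50097691 -0.13375125  0.09532515] [ 0.49445695 -0.13937641  0.08520147] [ 0.50818366 -0.12754431  0.10078819] [0.095 0.096 0.096 0.097 0.098 0.098 0.097 0.088 0.096 0.098 0.097 0.098
 0.099 0.094 0.09  0.096 0.098 0.096 0.098 0.098 0.096 0.09  0.095 0.094
 0.099 0.101 0.099 0.092 0.086 0.096 0.097 0.097 0.1   0.097 0.099 0.086
 0.096 0.095 0.095 0.098 0.097 0.093 0.085 0.086]
top 0.05 5128 [ 0.55 -0.5   0.04] [0.9  0.2  0.09]
top 0.1 1204 [ 0.593 -0.377  0.09 ] [0.9  0.2  0.14]
top 0.15 1373 [ 0.594 -0.128  0.14 ] [0.899 0.2   0.19 ]
top 0.2 1599 [ 0.594 -0.127  0.19 ] [0.874 0.2   0.24 ]
top 0.25 1882 [ 0.594 -0.126  0.24 ] [0.848 0.2   0.29 ]
top 0.3 2275 [ 0.593 -0.124  0.29 ] [0.821 0.2   0.34 ]
top 0.4 2469 [ 0.593 -0.122  0.39 ] [0.76  0.156 0.44 ]
scene 0.05 5007 [ 0.55 -0.5   0.04] [0.899 0.2   0.09 ]
scene 0.1 3715 [ 0.554 -0.219  0.09 ] [0.615 0.2   0.14 ]
scene 0.15 4164 [ 0.593 -0.119  0.14 ] [0.615 0.2   0.19 ]
scene 0.2 4645 [ 0.592 -0.118  0.19 ] [0.615 0.2   0.24 ]
scene 0.25 5222 [ 0.593 -0.118  0.24 ] [0.615 0.2   0.29 ]
scene 0.3 5910 [ 0.593 -0.117  0.29 ] [0.615 0.2   0.34 ]
scene 0.4 7229 [ 0.592 -0.117  0.39 ] [0.615 0.2   0.44 ]
```

```bash
python3 - <<'E'
from h import *
p=read_camera("wrist");print(p["tool_from_camera"].round(3));cv2.imwrite("pics/w0.png",p["frame"])
E
```

```text
[[-0.001 -0.302  0.953 -0.183]
 [ 0.    -0.953 -0.302  0.085]
 [ 1.     0.     0.001  0.001]
 [ 0.     0.     0.     1.   ]]
```

Request:
servo_tool(rows=[30,35,10,7,1,60,70,15,14,1,90,105,15,21,1,120,140,15,28,1,145,175,15,35,1,170,210,15,42,1,195,240,15,48,1,220,270,15,54,1,240,300,15,60,1,260,320,15,65.6,1], force=20)

```text
time_s: 1.93
tool_pos: [0.4367, -0.3033, 0.2167]
tool_rot: [-51.6, 90.0, -60.0]
force: [0.4, -0.5, 0.4]
grip_width: 0.0286
```

```bash
python3 - <<'E'
from h import *
o=get_obs();print(o["qpos"].round(1),o["tool_pos"],o["grip_width"],o["force"])
p=read_camera("wrist");cv2.imwrite("pics/w1.png",p["frame"])
E
```

```text
[ 56.2   4.8 -25.6  97.9   2.1  77.8  21.8] [ 0.4366638  -0.30329653  0.21666113] 0.028600925735230258 [ 0.42268438 -0.53223964  0.39911754]
```

View pics/w1.png

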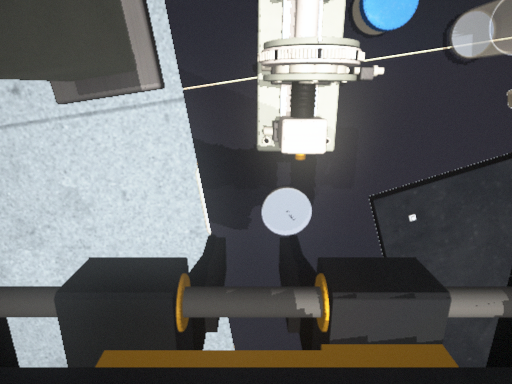

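Request:
servo_tool(rows=[20,25,0,0,1,40,50,0,0,1,60,75,0,0,1,79,100,0,0,1,79,100,-20,0,1,79,100,-40,0,1,79,100,-55,0,1,79,100,-66,0,1,79,100,-66,0,1,79,100,-66,0,1])

```text
time_s: 2.82
tool_pos: [0.5145, -0.206, 0.1501]
tool_rot: [158.9, 90.0, 150.2]
force: [-0.1, 0.8, 0.7]
grip_width: 0.0005
```

```bash
python3 - <<'E'
from h import *
from scipy.spatial.transform import Rotation as R
o=get_obs();print(o["qpos"].round(1),o["tool_pos"],o["grip_width"],o["force"]);print(R.from_euler("xyz",o["tool_rot"],degrees=True).as_matrix().round(3))
p=read_camera("wrist");cv2.imwrite("pics/w2.png",p["frame"])
p=read_camera("scene");cv2.imwrite("pics/s2.png",cv2.resize(p["frame"][110:310,140:360],None,fx=3,fy=3))
E
```

```text
[ 47.2  10.8 -31.3  99.9   5.9  70.9   5.7] [ 0.51447171 -0.20603807  0.1500824 ] 0.0005331055875345348 [-0.11272133  0.75947906  0.65398562]
[[-0.001  0.152  0.988]
 [ 0.     0.988 -0.152]
 [-1.     0.    -0.001]]
```

View pics/w2.png

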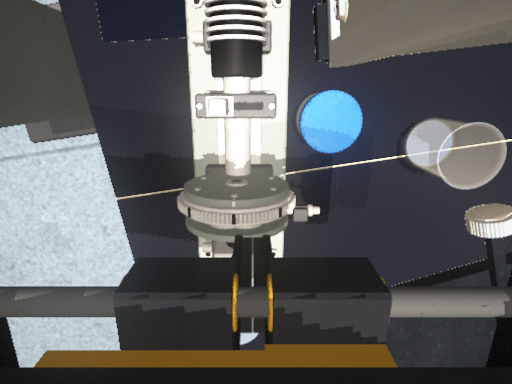

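View pics/s2.png

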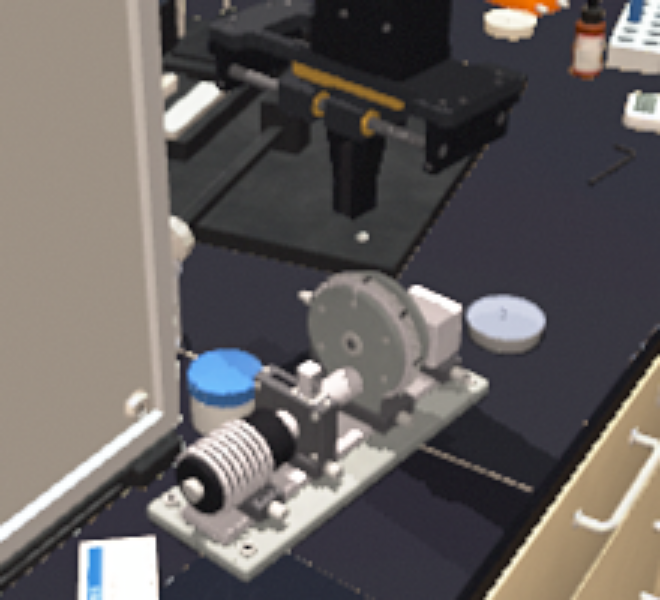

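```bash
python3 - <<'E'
from h import *
o=get_obs();t=o["tool_pos"]
p=read_camera("scene");M=np.linalg.inv(p["cam_to_world"]);K=p["intrinsics"]
def pr(x):
    c=M@np.r_[x,1];c=K@c[:3];return c[:2]/c[2]
im=p["frame"].copy()
big=cv2.resize(im[110:310,140:360],None,fx=3,fy=3)
for x,c in((t+[0,0,-.011],(0,0,255)),(np.array([.5023,-.2041,.125]),(0,255,0)),(np.array([.501,-.134,.098]),(255,0,0))):
    q=pr(x);print(q);cv2.circle(big,tuple(int(v) for v in (q-[140,110])*3),4,c,-1)
cv2.imwrite("pics/s3.png",big)
A,u,v=pts(p)
s=(u>250)&(u<268)&(v>150)&(v<183)
for vv in range(165,184,1):
    k=s&(v==vv);print(vv,np.median(A[k],0).round(3))
E
```

```text
[257.24205598 194.46277656]
[262.11541635 203.41852347]
[243.56164575 232.04128727]
165 [ 0.509 -0.198  0.209]
166 [ 0.509 -0.198  0.207]
167 [ 0.511 -0.199  0.205]
168 [ 0.511 -0.2    0.202]
169 [ 0.51  -0.199  0.2  ]
170 [ 0.511 -0.198  0.198]
171 [ 0.509 -0.198  0.196]
172 [ 0.512 -0.199  0.193]
173 [ 0.511 -0.199  0.192]
174 [ 0.511 -0.199  0.189]
175 [ 0.51  -0.198  0.187]
176 [ 0.511 -0.199  0.185]
177 [ 0.511 -0.199  0.183]
178 [ 0.51  -0.199  0.181]
179 [ 0.516 -0.199  0.179]
180 [ 0.52  -0.204  0.176]
181 [ 0.624 -0.415  0.031]
182 [ 0.631 -0.421  0.03 ]
183 [nan nan nan]
  return _methods._mean(a, axis=axis, dtype=dtype,
  ret = um.true_divide(
```

View pics/s3.png

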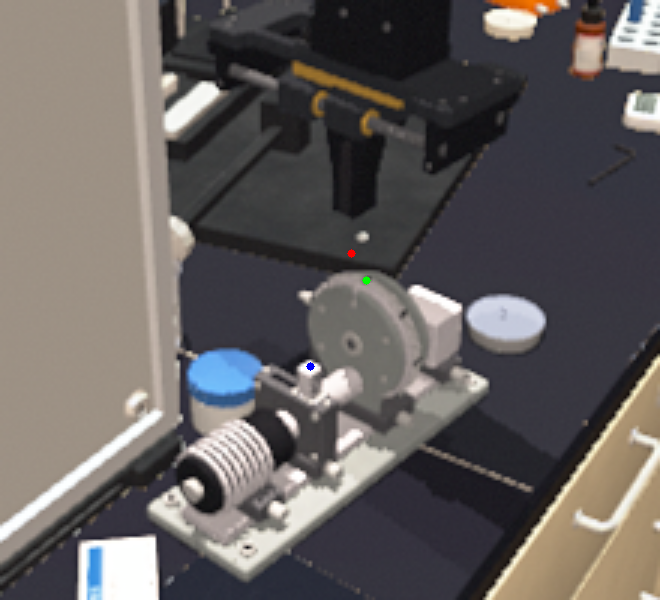

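Request:
servo_tool(rows=[0,0,-5,0,1,0,0,-10,0,1,0,0,-11,0,1,0,0,-12,0,1,0,0,-12,0,1])

```text
time_s: 3.38
tool_pos: [0.5145, -0.2057, 0.1378]
tool_rot: [158.5, 90.0, 149.8]
force: [-0.5, -0.3, -0.2]
grip_width: 0.0004
```

```bash
cat > s.py <<'E'
from h import *
import sys
o=get_obs();t=o["tool_pos"];print(o["time_s"],t,o["force"],o["grip_width"],o["tool_rot"])
p=read_camera("scene")
cv2.imwrite(sys.argv[1],cv2.resize(p["frame"][130:280,180:330],None,fx=4,fy=4,interpolation=cv2.INTER_CUBIC))
E
python3 s.py pics/s4.png
```

```text
3.3833 [ 0.51451217 -0.20572144  0.13784096] [-0.53488122 -0.33825778 -0.24802184] 0.00039314098025316303 [158.46676743  89.96888198 149.75561525]
```

View pics/s4.png

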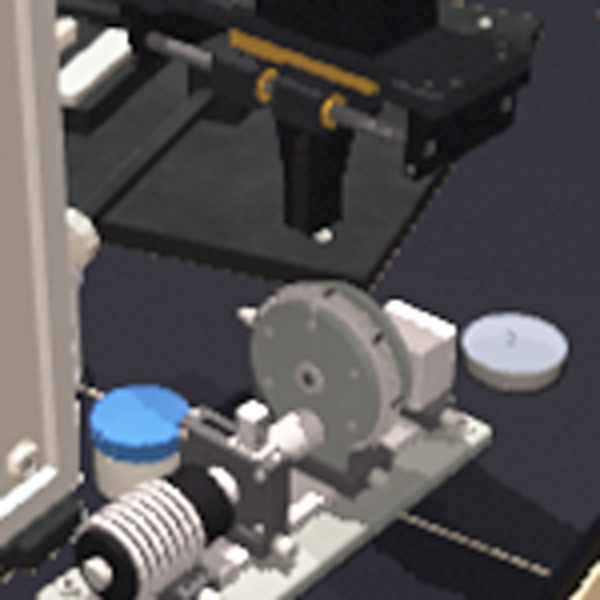

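Request:
servo_tool(rows=[0,0,-1,0,1,0,0,-2,0,1,0,0,-3,0,1,0,0,-4,0,1,0,0,-4,0,1])

```text
time_s: 3.85
tool_pos: [0.5146, -0.2058, 0.1339]
tool_rot: [171.3, 90.0, 162.6]
force: [0.1, 0.3, -0.8]
grip_width: 0.0003
```

Request:
servo_tool(rows=[0,0,-2,0,1,0,0,-4,0,1,0,0,-6,0,1,0,0,-6,0,1])

```text
time_s: 4.18
tool_pos: [0.5144, -0.2057, 0.1276]
tool_rot: [162.3, 90.0, 153.6]
force: [-1.0, 0.8, 0.1]
grip_width: 0.0006
```

```bash
python3 s.py pics/s5.png; python3 - <<'E'
from h import *
o=get_obs()
p=read_camera("scene");A,u,v=pts(p)
s=(abs(A[:,0]-.514)<.03)&(abs(A[:,1]+.204)<.025)&(A[:,2]>.128)&(A[:,2]<.19)
B=A[s];print(len(B),np.sort(B[:,2])[:12].round(3));
for z in np.arange(.13,.19,.005):
    k=B[(B[:,2]>=z)&(B[:,2]<z+.005)]
    if len(k):print(round(z,3),len(k),k.min(0).round(3),k.max(0).round(3))
p=read_camera("wrist");cv2.imwrite("pics/w5.png",p["frame"])
p=read_camera("top");cv2.imwrite("pics/t5.png",cv2.resize(p["frame"][120:270,150:380],None,fx=3,fy=3))
E
```

```text
4.1833 [ 0.51438923 -0.20568157  0.1275814 ] [-1.01763684  0.82547399  0.13073125] 0.000602484608539696 [162.26386139  89.9521283  153.55412954]
251 [0.128 0.128 0.129 0.15  0.152 0.152 0.152 0.152 0.153 0.153 0.153 0.153]
0.15 18 [ 0.506 -0.215  0.15 ] [ 0.525 -0.194  0.155]
0.155 33 [ 0.504 -0.219  0.155] [ 0.525 -0.194  0.16 ]
0.16 37 [ 0.504 -0.216  0.16 ] [ 0.525 -0.193  0.165]
0.165 24 [ 0.504 -0.216  0.165] [ 0.525 -0.194  0.169]
0.17 35 [ 0.504 -0.216  0.17 ] [ 0.526 -0.193  0.175]
0.175 32 [ 0.503 -0.213  0.175] [ 0.526 -0.192  0.18 ]
0.18 31 [ 0.502 -0.215  0.18 ] [ 0.526 -0.193  0.185]
0.185 38 [ 0.5   -0.212  0.185] [ 0.529 -0.193  0.19 ]
```

View pics/s5.png

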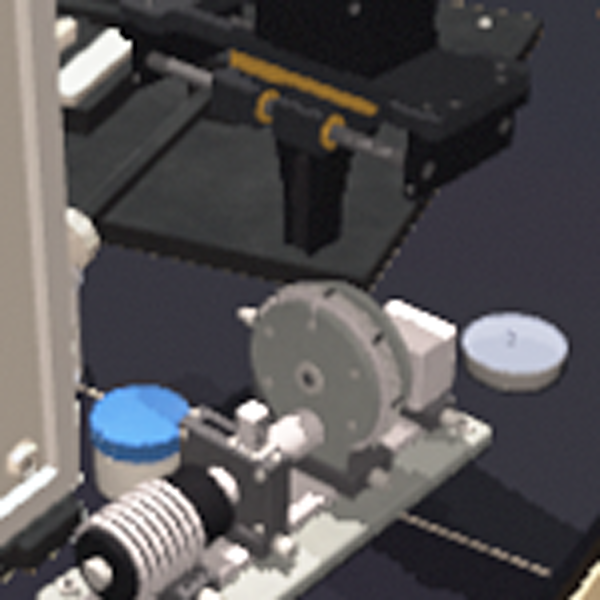

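View pics/w5.png

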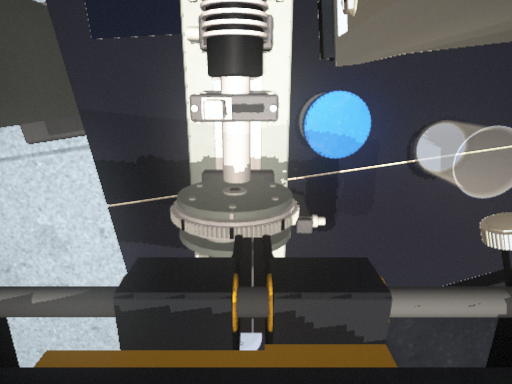

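View pics/t5.png

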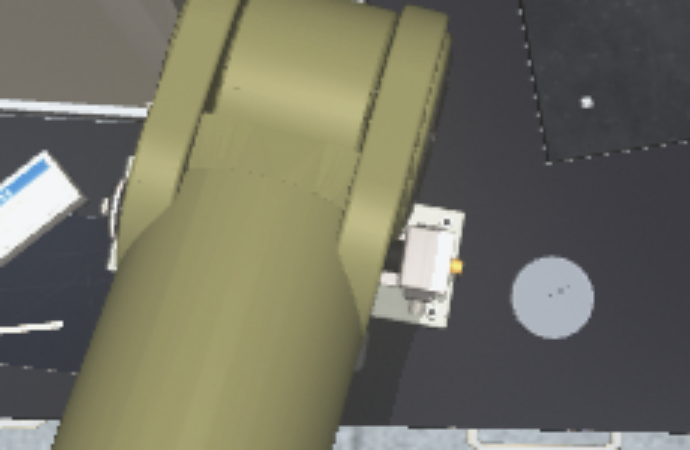

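Request:
servo_tool(rows=[-1,0,-5,0,1,-2,0,-10,0,1,-3,0,-15,0,1,-3,0,-19,0,1,-3,0,-19,0,1,-3,0,-19,0,1])

```text
time_s: 4.88
tool_pos: [0.5115, -0.2057, 0.1087]
tool_rot: [154.5, 90.0, 145.8]
force: [-0.4, 0.5, 1.0]
grip_width: 0.0004
```

```bash
python3 s.py pics/s6.png
```

```text
4.8833 [ 0.51145181 -0.20569112  0.10871983] [-0.4043691   0.45062107  1.04347791] 0.00044519488114981326 [154.4957129   89.95653441 145.78286543]
```

View pics/s6.png

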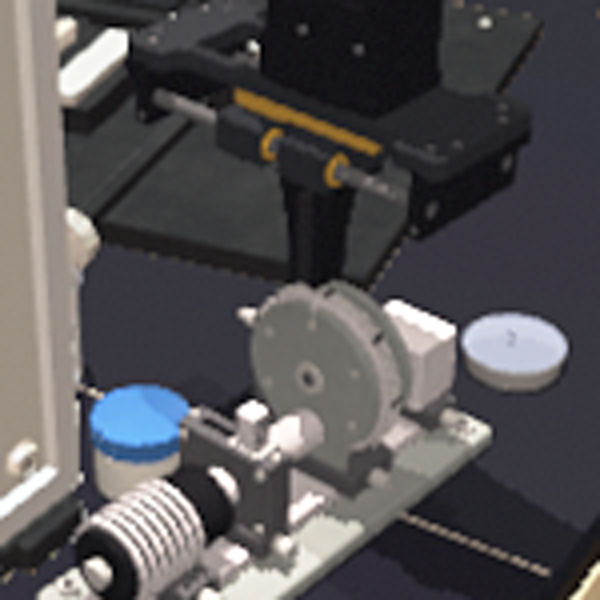

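```bash
python3 - <<'E'
from h import *
p=read_camera("scene");A,u,v=pts(p)
# dark pixels on finger
f=p["frame"][v,u].max(1)
s=(abs(A[:,0]-.512)<.03)&(abs(A[:,1]+.204)<.025)&(A[:,2]>.11)&(A[:,2]<.16)
for vv in range(190,210):
    k=s&(v==vv)
    if k.any(): print(vv,[(int(a),round(float(c),3),int(g)) for a,c,g in zip(u[k],A[k][:,2],f[k])])
E
```

```text
190 [(252, 0.153, 26), (253, 0.155, 23), (254, 0.153, 30), (255, 0.154, 32), (256, 0.155, 33), (257, 0.158, 33), (258, 0.16, 23), (259, 0.16, 21), (261, 0.159, 19), (262, 0.158, 19), (263, 0.154, 20), (264, 0.154, 19), (265, 0.153, 20), (266, 0.151, 40)]
191 [(252, 0.151, 26), (253, 0.152, 22), (254, 0.152, 30), (255, 0.152, 32), (256, 0.154, 33), (257, 0.156, 30), (258, 0.158, 21), (259, 0.158, 20), (260, 0.157, 20), (261, 0.156, 20), (262, 0.154, 19), (263, 0.153, 21), (264, 0.15, 25), (265, 0.149, 23), (266, 0.147, 46)]
192 [(252, 0.15, 28), (253, 0.15, 23), (254, 0.149, 28), (255, 0.15, 33), (256, 0.151, 33), (257, 0.153, 29), (258, 0.155, 21), (259, 0.156, 18), (260, 0.155, 21), (261, 0.154, 20), (262, 0.152, 20), (263, 0.15, 17), (264, 0.149, 22), (265, 0.146, 25), (266, 0.146, 47)]
193 [(252, 0.147, 28), (253, 0.146, 21), (254, 0.147, 29), (255, 0.149, 32), (256, 0.15, 32), (257, 0.15, 29), (258, 0.152, 21), (259, 0.153, 21), (260, 0.151, 18), (261, 0.15, 19), (262, 0.152, 20), (263, 0.146, 19), (264, 0.146, 22), (265, 0.145, 22), (266, 0.143, 48)]
194 [(252, 0.145, 28), (253,
[... 4938 characters left out ...]
 0.115, 105), (254, 0.116, 106), (255, 0.116, 105), (256, 0.118, 104), (257, 0.118, 113), (258, 0.12, 128), (259, 0.122, 114), (260, 0.121, 118), (261, 0.122, 125), (262, 0.124, 132), (263, 0.121, 147), (264, 0.122, 169), (265, 0.121, 176), (266, 0.122, 170), (267, 0.123, 163), (268, 0.124, 168), (269, 0.124, 156), (270, 0.123, 150), (272, 0.114, 109), (273, 0.116, 107)]
209 [(253, 0.111, 106), (254, 0.114, 106), (255, 0.115, 106), (256, 0.115, 105), (257, 0.117, 112), (258, 0.118, 123), (259, 0.119, 107), (260, 0.119, 112), (261, 0.121, 117), (262, 0.121, 124), (263, 0.121, 130), (264, 0.12, 144), (265, 0.121, 165), (266, 0.121, 172), (267, 0.122, 174), (268, 0.123, 169), (273, 0.114, 106)]
```

Request:
servo_tool(rows=[0,0,-2,0,1,0,0,-4,0,1,0,0,-5,0,1,0,0,-5,0,1])

```text
time_s: 5.32
tool_pos: [0.5116, -0.2058, 0.1039]
tool_rot: [165.6, 90.0, 156.9]
force: [-1.3, -0.3, 0.0]
grip_width: 0.0007
```

Request:
servo_tool(rows=[0,0,-1,0,1,0,0,-1,0,1])

```text
time_s: 5.48
tool_pos: [0.5121, -0.2059, 0.1036]
tool_rot: [-15.5, 90.0, -24.2]
force: [1.0, 0.2, 1.7]
grip_width: 0.0004
```

Request:
servo_tool(rows=[0,0,-1,0,1,0,0,-1,0,1])

```text
time_s: 5.65
tool_pos: [0.5126, -0.206, 0.1033]
tool_rot: [-15.8, 89.9, -24.5]
force: [-0.5, 0.4, 5.7]
grip_width: 0.0005
```

Request:
servo_tool(rows=[0,0,-1,0,1,0,0,-1,0,1,-2,0.3,-1,0,1,-4,0.6,-1,0,1,-6,0.9,-1,0,1])

```text
time_s: 6.07
tool_pos: [0.509, -0.2054, 0.1036]
tool_rot: [-8.6, 89.6, -17.3]
force: [2.3, 0.0, 7.4]
grip_width: 0.0007
```

Request:
servo_tool(rows=[-2,0.3,-0.4,0,1,-4,0.6,-0.4,0,1,-6,0.9,-0.4,0,1,-8,1.2,-0.4,0,1,-10,1.5,-0.4,0,1])

```text
time_s: 6.48
tool_pos: [0.499, -0.2039, 0.1037]
tool_rot: [-10.9, 89.6, -19.6]
force: [0.9, 0.6, 9.6]
grip_width: 0.0001
```

```bash
python3 s.py pics/s7.png; python3 -c "
from h import *
p=read_camera('wrist');cv2.imwrite('pics/w7.png',cv2.resize(p['frame'][150:290,130:350],None,fx=3,fy=3))"
```

```text
6.4833 [ 0.4989503  -0.20394645  0.10371741] [0.86790778 0.5690217  9.62612821] 0.00013864594992407317 [-10.89053599  89.58454813 -19.58261275]
```

View pics/s7.png

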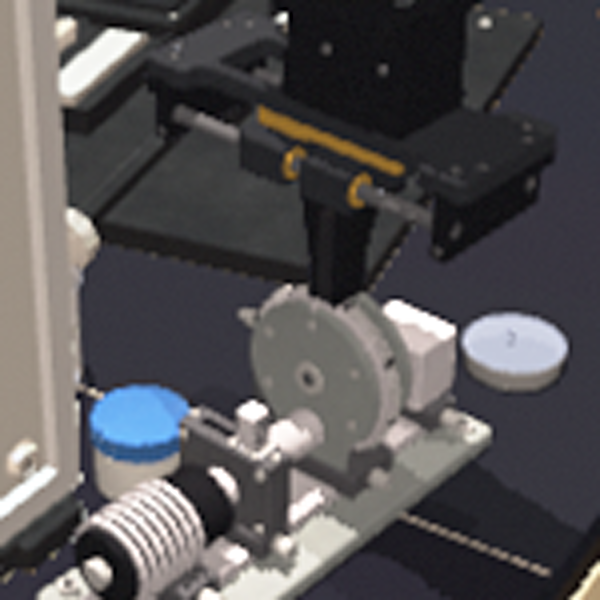

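View pics/w7.png

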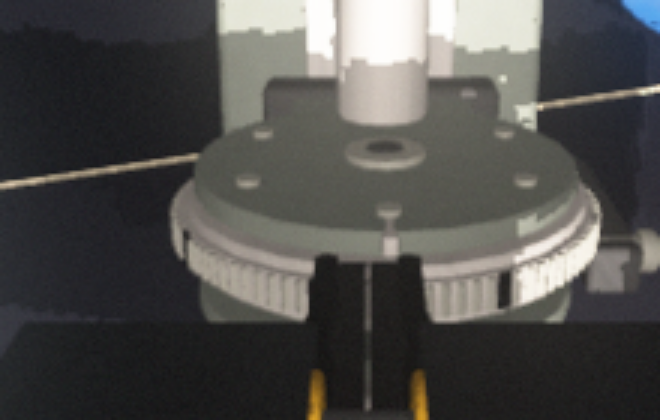

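Request:
servo_tool(rows=[-2,0.3,0,0,1,-4,0.6,0,0,1,-6,0.9,0,0,1,-8,1.2,-0.2,0,1,-10,1.5,-0.4,0,1,-12,1.8,-0.6,0,1,-14,2.1,-0.8,0,1])

```text
time_s: 7.17
tool_pos: [0.482, -0.2014, 0.1013]
tool_rot: [-46.9, 89.9, -55.6]
force: [-2.6, 0.8, 6.8]
grip_width: 0.0003
```

```bash
python3 s.py pics/s8.png; python3 -c "
from h import *
p=read_camera('wrist');cv2.imwrite('pics/w8.png',cv2.resize(p['frame'][150:290,130:350],None,fx=3,fy=3))"
```

```text
7.1667 [ 0.48195066 -0.20143668  0.10128951] [-2.59107813  0.76841275  6.8403988 ] 0.00031660630007360435 [-46.86111774  89.9376279  -55.57012782]
```

View pics/w8.png

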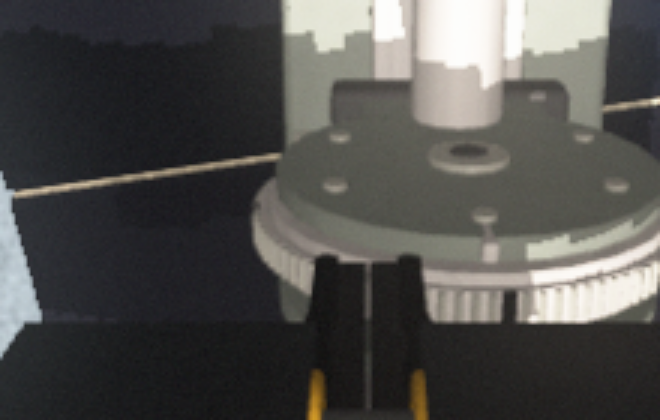

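View pics/s8.png

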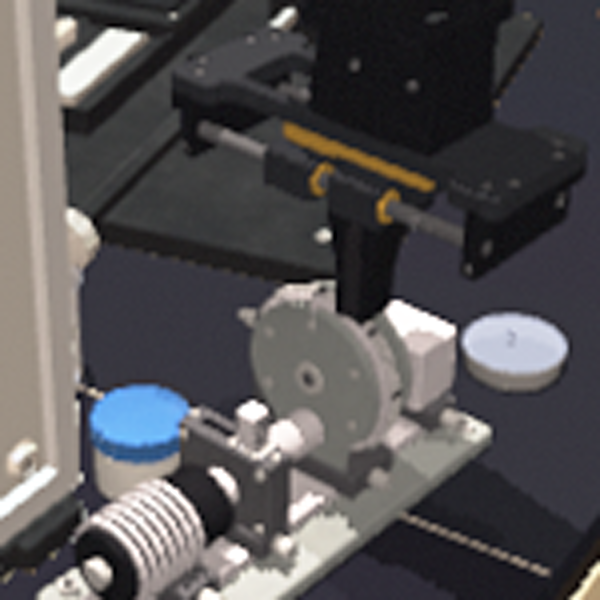

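Request:
servo_tool(rows=[-2,0.3,1,0,1,-3,0.5,6,0,1,-3,0.5,20,0,1,-3,0.5,40,0,1,-3,0.5,60,0,1,-3,0.5,60,0,1,-3,0.5,60,0,1])

```text
time_s: 7.85
tool_pos: [0.4796, -0.2012, 0.1611]
tool_rot: [-22.1, 89.8, -30.8]
force: [0.3, 0.6, -0.3]
grip_width: 0.0003
```

```bash
python3 s.py pics/s9.png; python3 -c "
from h import *
p=read_camera('wrist');cv2.imwrite('pics/w9.png',cv2.resize(p['frame'][150:290,130:350],None,fx=3,fy=3))
print(get_obs()['qpos'].round(1))"
```

```text
7.85 [ 0.47959828 -0.20117608  0.16112437] [ 0.29330042  0.64702234 -0.30770556] 0.00026279815829188954 [-22.11548658  89.83690629 -30.83107521]
[ 49.4   5.7 -31.1 103.9   3.1  71.3   8.7]
```

View pics/w9.png

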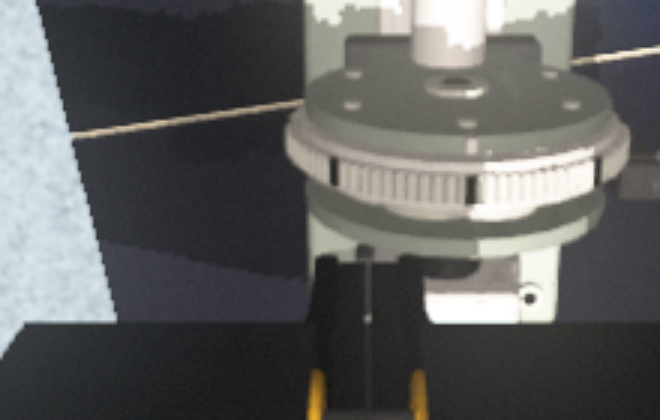

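View pics/s9.png

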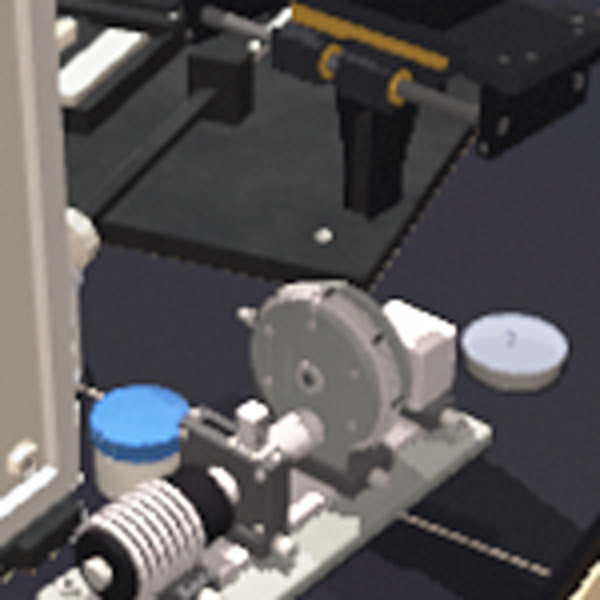

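Request:
servo_tool(rows=[-10,0,0,7,1,-20,0,0,14,1,-20,0,0,21,1,-20,0,0,28,1,-20,0,0,35,1,-20,0,0,42,1,-20,0,0,49,1,-20,0,0,56,1,-20,0,0,63,1,-20,0,0,70,1])

```text
time_s: 8.78
tool_pos: [0.4579, -0.2005, 0.1586]
tool_rot: [83.7, 89.9, 145.3]
force: [-0.2, -0.2, -0.1]
grip_width: 0.0005
```

Request:
servo_tool(rows=[0,10,0,7,1,0,20,0,14,1,0,30,0,20,1,5,45,0,20,1,10,60,0,20,1,18,72,0,20,1,18,72,0,20,1,18,72,0,20,1])

```text
time_s: 9.45
tool_pos: [0.4762, -0.1284, 0.1591]
tool_rot: [75.8, 89.9, 157.2]
force: [0.4, -0.9, 0.4]
grip_width: 0.0005
```

```bash
python3 s.py pics/s10.png; python3 - <<'E'
from h import *
o=get_obs();print(o['qpos'].round(1))
from scipy.spatial.transform import Rotation as R
print(R.from_euler("xyz",o["tool_rot"],degrees=True).as_matrix().round(3))
A,u,v=pts(read_camera("scene"))
s=(abs(A[:,0]-.478)<.04)&(abs(A[:,1]+.13)<.04)&(A[:,2]>.14)&(A[:,2]<.22)
B=A[s]
for z in np.arange(.14,.21,.005):
    k=B[(B[:,2]>=z)&(B[:,2]<z+.005)]
    if len(k):print(round(z,3),len(k),k.min(0).round(3),k.max(0).round(3))
E
```

```text
9.45 [ 0.47618145 -0.12838555  0.15906195] [ 0.44185493 -0.92841616  0.35010412] 0.0004788809617285131 [ 75.79003306  89.90091043 157.18246294]
[ 49.1   2.7 -37.6 106.9   1.7  71.1  92.2]
[[-0.002 -0.988  0.151]
 [ 0.     0.151  0.988]
 [-1.     0.002  0.   ]]
0.18 10 [ 0.464 -0.135  0.182] [ 0.488 -0.121  0.185]
0.185 39 [ 0.464 -0.136  0.185] [ 0.488 -0.119  0.19 ]
0.19 44 [ 0.463 -0.138  0.19 ] [ 0.489 -0.119  0.195]
0.195 39 [ 0.463 -0.138  0.195] [ 0.489 -0.119  0.2  ]
0.2 39 [ 0.464 -0.138  0.2  ] [ 0.488 -0.119  0.205]
0.205 35 [ 0.463 -0.137  0.205] [ 0.488 -0.117  0.21 ]
```

View pics/s10.png

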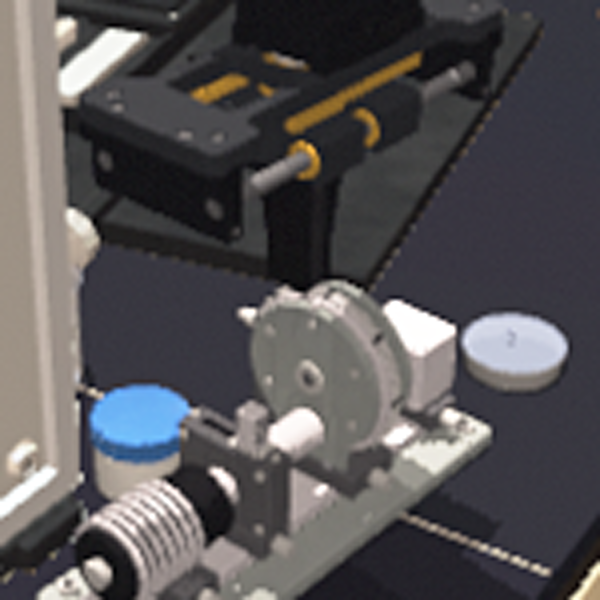

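Request:
servo_tool(rows=[-4,0,-20,0,1,-4,0,-40,0,1,-4,0,-60,0,1,-4,0,-75,0,1,-4,0,-80,0,1,-4,0,-80,0,1])

```text
time_s: 10.05
tool_pos: [0.4712, -0.1294, 0.0786]
tool_rot: [76.2, 89.8, 157.4]
force: [-0.3, -0.5, 0.2]
grip_width: 0.0006
```

```bash
python3 s.py pics/s11.png
```

```text
10.05 [ 0.47115977 -0.1294208   0.07859305] [-0.25797146 -0.46220039  0.19753435] 0.0005525096538764604 [ 76.20612318  89.81909523 157.41338999]
```

View pics/s11.png

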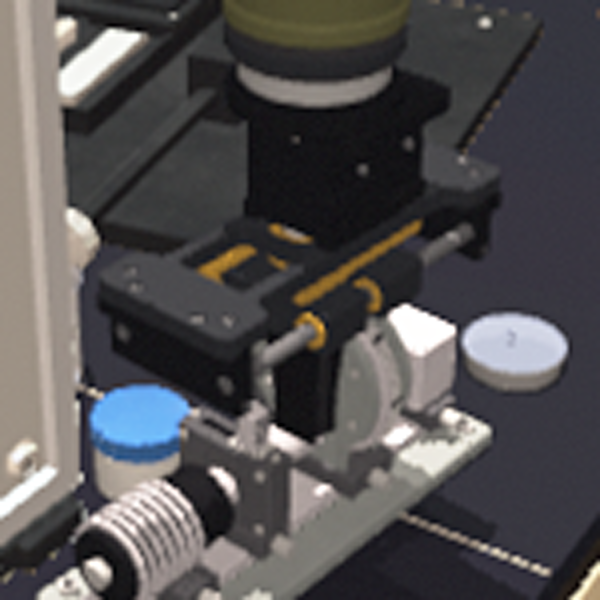

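Request:
servo_tool(rows=[0,0,-4,0,1,0,0,-8,0,1,0,0,-12,0,1,0,0,-14,0,1,0,0,-14,0,1])

```text
time_s: 10.52
tool_pos: [0.4724, -0.1287, 0.0656]
tool_rot: [73.3, 90.0, 154.6]
force: [-0.8, 0.5, -0.1]
grip_width: 0.0003
```

```bash
python3 s.py pics/s12.png; python3 - <<'E'
from h import *
A,u,v=pts(read_camera("scene"))
s=(abs(A[:,0]-.48)<.04)&(abs(A[:,1]+.13)<.03)&(A[:,2]>.06)&(A[:,2]<.115)
B=A[s]
for z in np.arange(.07,.115,.004):
    k=B[(B[:,2]>=z)&(B[:,2]<z+.004)]
    if len(k):print(round(z,3),len(k),k.min(0).round(3),k.max(0).round(3))
E
```

```text
10.5167 [ 0.47244288 -0.12872907  0.06560847] [-0.76553292  0.52197756 -0.05909436] 0.00030392099861755925 [ 73.29554042  89.96501666 154.59413147]
0.07 54 [ 0.483 -0.137  0.07 ] [ 0.519 -0.101  0.074]
0.074 52 [ 0.482 -0.135  0.074] [ 0.518 -0.106  0.078]
0.078 36 [ 0.484 -0.135  0.078] [ 0.52  -0.123  0.082]
0.082 12 [ 0.495 -0.137  0.082] [ 0.504 -0.126  0.086]
0.086 13 [ 0.461 -0.137  0.086] [ 0.5   -0.121  0.09 ]
0.09 29 [ 0.46  -0.137  0.09 ] [ 0.498 -0.118  0.094]
0.094 33 [ 0.46  -0.136  0.094] [ 0.497 -0.119  0.098]
0.098 41 [ 0.461 -0.139  0.098] [ 0.504 -0.118  0.102]
0.102 28 [ 0.46  -0.136  0.102] [ 0.484 -0.118  0.106]
0.106 21 [ 0.461 -0.135  0.106] [ 0.484 -0.119  0.11 ]
0.11 30 [ 0.461 -0.135  0.11 ] [ 0.483 -0.117  0.114]
0.114 4 [ 0.46  -0.137  0.114] [ 0.484 -0.122  0.115]
```

View pics/s12.png

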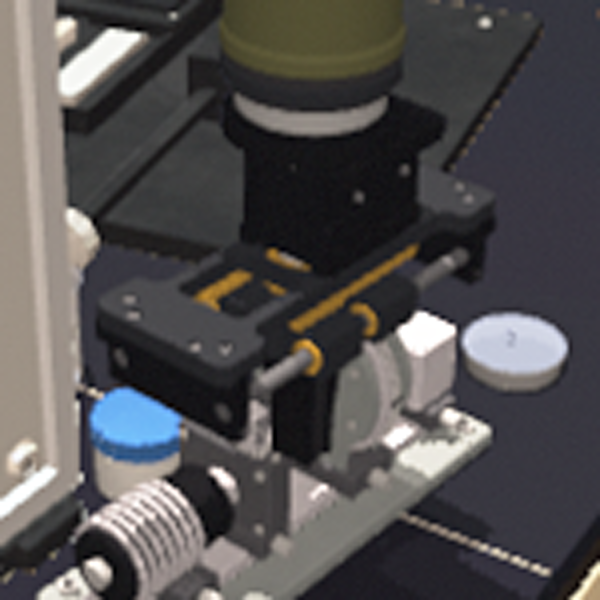

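Request:
servo_tool(rows=[3,-0.5,0,0,1,6,-0.9,0,0,1,9,-1.4,0,0,1,12,-1.8,0,0,1,15,-2.3,0,0,1,18,-2.7,0,0,1,21,-3.2,0,0,1])

```text
time_s: 11.2
tool_pos: [0.4938, -0.132, 0.0659]
tool_rot: [73.4, 90.0, 154.7]
force: [-1.0, 0.7, 0.9]
grip_width: 0.0004
```

Request:
servo_tool(rows=[3,-0.5,0,0,1,6,-0.9,0,0,1,9,-1.4,0,0,1,10,-1.5,0,0,1])

```text
time_s: 11.53
tool_pos: [0.5042, -0.1335, 0.0659]
tool_rot: [-29.6, 90.0, 51.7]
force: [-1.4, -0.5, 0.9]
grip_width: 0.0006
```

Request:
servo_tool(rows=[1,-0.15,0,0,1,2,-0.3,0,0,1,2,-0.3,0,0,1])

```text
time_s: 11.78
tool_pos: [0.5059, -0.1338, 0.066]
tool_rot: [-57.1, 90.0, 24.2]
force: [-0.6, -0.4, 0.6]
grip_width: 0.0004
```

Request:
servo_tool(rows=[1,-0.15,0,0,1,1,-0.15,0,0,1])

```text
time_s: 11.95
tool_pos: [0.5068, -0.134, 0.066]
tool_rot: [-54.2, 90.0, 27.1]
force: [-0.6, -0.1, 0.8]
grip_width: 0.0006
```

Request:
servo_tool(rows=[1,-0.15,0,0,1,1,-0.15,0,0,1])

```text
time_s: 12.12
tool_pos: [0.5078, -0.1341, 0.066]
tool_rot: [-47.4, 90.0, 33.9]
force: [-0.9, -0.3, -0.5]
grip_width: 0.0004
```

Request:
servo_tool(rows=[1,-0.15,0,0,1,1,-0.15,0,0,1])

```text
time_s: 12.28
tool_pos: [0.5079, -0.1342, 0.0659]
tool_rot: [90.1, 89.9, 171.4]
force: [-3.9, -0.7, 3.2]
grip_width: 0.0005
```

Request:
servo_tool(rows=[1,-0.15,0,0,1,1,-0.15,0,0,1])

```text
time_s: 12.45
tool_pos: [0.508, -0.1342, 0.0658]
tool_rot: [91.8, 89.8, 173.1]
force: [-5.6, 0.9, 5.7]
grip_width: 0.0003
```

```bash
python3 s.py pics/s13.png
```

```text
12.45 [ 0.50801858 -0.13417738  0.06575983] [-5.62499508  0.94207742  5.66921924] 0.000296645881105268 [ 91.79196335  89.77830779 173.07920429]
```

View pics/s13.png

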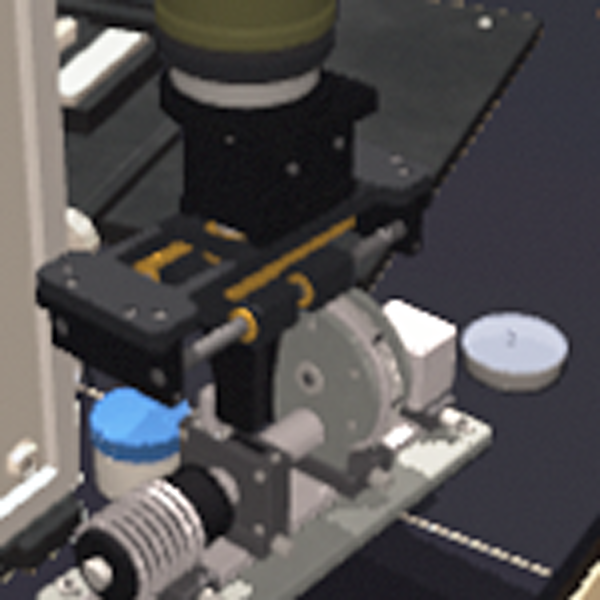

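Request:
servo_tool(rows=[-3,0.4,0,0,1,-10,1.5,0,0,1,-20,3,0,0,1,-25,3.7,20,0,1,-30,4,50,0,1,-30,4,80,0,1,-30,4,110,0,1,-50,-10,120,0,1,-60,-30,130,0,1,-60,-60,130,0,1])

```text
time_s: 13.33
tool_pos: [0.4496, -0.1936, 0.199]
tool_rot: [-127.1, 89.7, -45.7]
force: [2.2, -1.0, 0.6]
grip_width: 0.0003
```

Request:
servo_tool(rows=[-10,-35,0,0,1,-20,-70,0,0,1,-30,-105,0,0,1,-40,-140,0,0,1,-50,-175,0,0,1,-60,-200,0,0,1,-70,-225,0,0,1,-70,-250,0,0,1,-70,-250,0,0,1,-70,-250,0,0,1])

```text
time_s: 14.17
tool_pos: [0.3788, -0.4452, 0.1956]
tool_rot: [-28.7, 90.0, 52.5]
force: [-0.3, 0.1, 0.0]
grip_width: 0.0005
```

```bash
python3 s.py pics/s14.png; python3 - <<'E'
from h import *
p=read_camera("top");A,u,v=pts(p)
cv2.imwrite("pics/t14.png",cv2.resize(p["frame"][150:250,180:330],None,fx=5,fy=5,interpolation=cv2.INTER_CUBIC))
s=A[(A[:,2]>.088)&(A[:,2]<.105)&(A[:,0]>.44)&(A[:,0]<.56)&(A[:,1]>-.16)&(A[:,1]<-.1)];print("tab",len(s),s.mean(0),s.min(0),s.max(0))
r=[q for q in cut_out("filter_unit",p) if q["score"]>.5]
for q in r[:1]:
    P,_,_=pts(p,q["pixels"]);q=P[(P[:,2]>.006)&(P[:,2]<.018)];print(cv2.minAreaRect(q[:,:2].astype(np.float32)))
E
```

```text
14.1667 [ 0.37876216 -0.4452185   0.19561844] [-0.287868    0.10696993  0.00031813] 0.0004996750927979575 [-28.68379917  89.9551915   52.45357643]
tab 40 [ 0.52429353 -0.13672063  0.09629919] [ 0.5184722  -0.14327448  0.09106548] [ 0.53127726 -0.1307057   0.10140994]
((0.5076085329055786, -0.16963517665863037), (0.25966644287109375, 0.09014589339494705), 81.2933578491211)
```

View pics/s14.png

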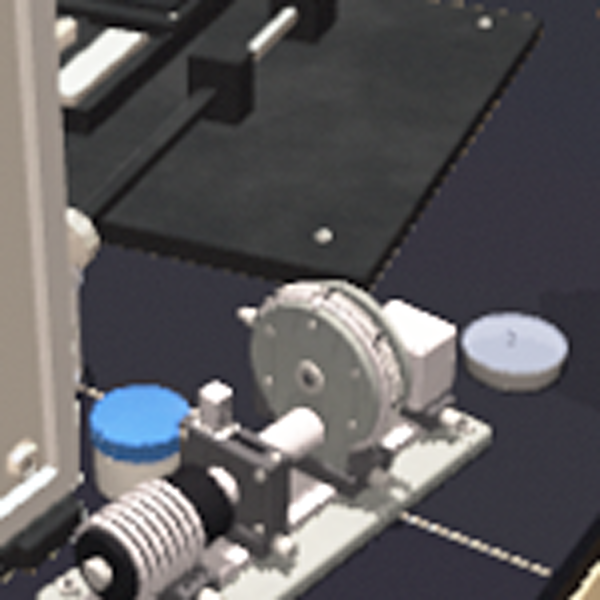

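View pics/t14.png

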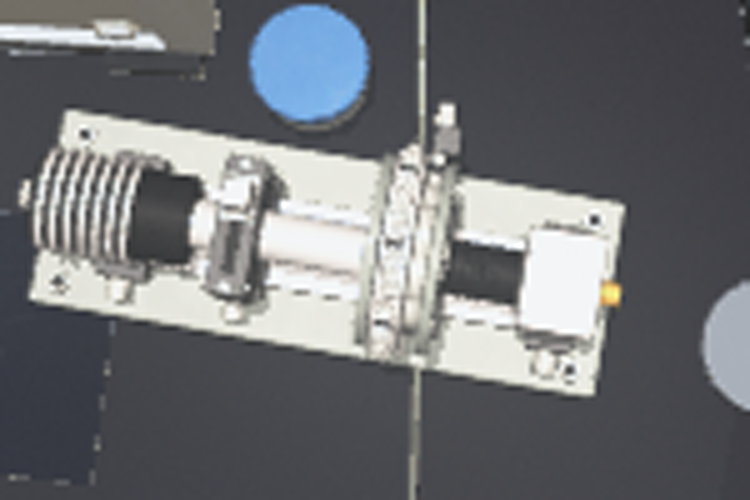

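```bash
python3 -c "
from cell import *
print(sign_off())"
```

```text
the job is handed in; nothing more can be done
None
```

I rolled the filter wheel one click with the top of the rim towards the robot. Once it had dropped into the detent, I pushed the shutter tab to its far stop, backed clear and handed the job in at about 14 s. Sign-off gives no verdict, so what follows rests on my own checks.

- **Wheel:** I pressed with about 7 to 10 N and moved the fingertip about 30 mm along the rim. The sideways force reversed near the end, so the detent was pulling the wheel forward. After I lifted off, the wrist camera showed a rim mark lined up with the fixed index. The marks look the same every 45°, so that picture alone cannot tell the next detent from the first. The tracked rim motion and the force reversal are what point to the next one.
- **Shutter:** it ended on a hard stop, with the force rising to about 5.6 N. The top camera put the tab about 23.5 mm further along (24 mm nominal).
- **Unit and surroundings:** the base was measured within 0.2 mm and 0.02° of where it started. The tub and dish look unmoved in the last pictures. I did not measure the carton, tub and dish again. The arm was standing clear with about zero force on the tool.

**Disagreement:** in the scene camera the fingertip was about 22 mm above the reported TCP, although the given overhang puts it 11 mm below. Contact on the rim agreed with the camera, so I set the heights by the camera and the contact force.

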